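# Try the folding lid stay of the feeder box

## Task

The folding stay on the feeder box has just been refitted, so try it out: raise the lid until the stay comes taut and locks, then let go so that the lid stands on it by itself for a moment. Then break the stay's knuckle with its release bar while the lid is still up, and lower the lid gently until it is fully shut. Use light force so that the stay's foot is not dragged along its slot, never drop the lid, and leave the other things on the worktop where they are.

Things in the scene. Friction and masses are not known exactly. Their poses are not given: they have to be found in the camera images.
- box: Fixed open-topped plywood feeder box, 180 mm deep (its x), 260 mm wide (its y), 100 mm high; origin at the centre of its underside. Its x axis points from the front (pull bar side) to the hinged rear rim, y to its left where the stay is, z up.
- hinge (a point): Point on the lid's hinge axis, mid-width: on the box's rear top edge, 90 mm behind the box origin and 100 mm up. The axis runs along the box's y. The 12 mm thick lid lies on top of the box; the hinge is stiff and by itself holds the lid only when it is steep (above about 1 rad); lower down the lid falls.
- pull_bar (a point): Middle of the lid's pull bar: a round steel bar 10 mm thick parallel to the hinge, 110 mm clear between its two end posts, 48 mm in front of the lid's front edge. It turns with the lid 228 mm from the hinge axis, 6 mm above the hinge plane with the lid shut. It can be pinched from above at every lid angle and turns between the fingers.
- release_bar (a point): Middle of the free length of the stay's release bar: a round steel bar 12 mm thick, 72 mm long, sticking out along the box's y from the stay's knuckle on the box's left; this point is 65 mm outside the lid's side edge. With the stay locked it stands about 28 mm behind the box's origin and 25 to 37 mm above its rim. Pushed back (box +x) and a little down with 2 to 13 N for 20 to 25 mm, it breaks and folds the knuckle.
- lid (a joint): Lid angle in rad: 0 shut, grows as the front rises. The stay comes taut somewhere between 1.08 and 1.46: its foot in its slot and its bracket on the lid's edge are screwed down in a different place each time, so the taut angle must be felt. Pulling on past it overloads the stay.
- knuckle (a joint): Angle in rad of the knuckle between the stay's two 76 mm links: near 0 folded with the lid shut, 2.60 when the links are straight (lid pulled taut), 2.72 at its stop, past straight: locked. A light spring drives it to the stop once the lid has been pulled taut. Below 2.60 it is broken; the spring pushes it back towards straight, so push it well through (to 2.1 or less) before letting go. Once broken, lowering the lid folds it.
- hide: Bystander: sandstone-coloured resin hide, a dome 136 mm across and 72 mm high, loose; origin at the centre of its underside.
- tong: Bystander: stainless tweezer tong, 230 mm long along its x, 10 mm high, loose on the worktop; origin at the centre of its underside.
- rack: Bystander: wooden slotted rack with four white plastic feeding cups, 300 mm long (its x), 85 mm wide, 74 mm high, loose; origin at the centre of its underside.
- stay_foot (a point): Pivot of the stay's lower link on the box's left side: 10 mm in front of the box origin, 10 mm outside the wall, 56 to 74 mm up. It is clamped in an upright slot, where it is set differently each time; overloading the stay (over about 12 N at the pull bar, past taut or against the locked stay) drags it along.

How it is judged:
On the way, in this order (a step that is already met when the one before it is completed fails the run):
1. the lid is up and stands untouched on its locked stay (knuckle joint beyond 2.66 rad) (value of joint knuckle above 2.66 rad and value of joint lid above 0.9 rad and contact force between each of the arm, the fingers and lid below 0.1 N), for 0.3 s.
2. the knuckle is broken (below 2.3 rad) while the lid is still up (above 0.6 rad) (value of joint knuckle below 2.3 rad and value of joint lid above 0.6 rad), for 0.1 s.
At the end, for the whole second after the job is handed in: the lid is fully shut (within 0.03 rad) and at rest, the stay folded with it (value of joint lid below 0.03 rad and velocity of joint lid between -0.05 and 0.05 rad/s); the robot touches nothing.
It fails at once if the lid is dropped or slammed (falls faster than 1.5 rad/s) (velocity of joint lid below -1.5 rad/s).
It fails at once if the hide, the tong or the rack is disturbed (moved over 20 mm) (distance of any of hide, tong, rack from where it was at the start of the episode above 0.02 m).
It fails at once if the stay is forced: its foot is dragged over 2 mm along its slot (distance of stay_foot from where it was at the start of the episode above 0.002 m).
It also fails if it takes over 72 s, if anything falls off the work surface, if the arm or the gripper's body presses on something with over 40 N, if the wrist force passes 120 N, or if a joint passes its speed limit or range.

## Robot

A 6-joint arm with a two-finger parallel gripper is mounted at the origin on the work surface. World frame = base frame: x ahead of the robot, y to its left, z up, the work surface at z = 0. Lengths are in m, angles in rad, forces in N, time in s.
With the tool pointing down it reaches from about 0.35 to 0.975 m from the base axis. Payload 4.9 kg.
Tool frame: the origin (TCP) lies midway between the tips of the shut fingers; the grasp point (between the pads) lies 19 mm behind it; x points along the fingers, z is the direction in which the jaws open and shut, and the axes are right-handed (so a half turn about x gives the same grasp; the last joint's range is limited). The gripper opens to 85 mm and grips with 20 to 120 N. Pads are 22 mm wide; open, the fingers measure 114 mm over their backs; the gripper's body (76 mm by 85 mm) begins 54 mm behind the grasp point. The pads swing forward as they close: fully open they stand 13 mm farther back than shut.
Start: joints at [1.144, 0.053, 1.613, -0, 1.476, -0.119], TCP at [0.189, 0.596, 0.231] pointing down, gripper open.
Joint ranges: [-3.01, 3.01], [-1.01, 2.22], [0.06, 2.58], [-1.02, 4.17], [0.09, 2.62], [-3.14, 3.14]. Speed limits (rad/s): [2.57, 2.57, 3.14, 3.14, 3.14, 3.14].

## Interface

Orientations are given as a unit quaternion [w, x, y, z].
In Python, from plant import state, cams, workorder, nets gives the robot as it stands.
- The arm moves only by the tool play_rows, never from a script. Its argument "motion" is a list of rows, each a list of 3 entries, a list of its own where there are three numbers: the closure, from -1 (fully open) to 1 (shut), then the shift along the world's x, y, z in m, then the turn about the world's z in rad. A call has 1 to 5 rows; each row is the pose to reach, as a shift and turn from the pose commanded when the call began; what a row does not reach only later rows make up. A row lasts 1/10 s, in which the tool goes at most 50 mm and 8.59 degrees, less where a joint would pass 70% of its speed; a pose out of reach is approached as far as the arm can. A call with a gripper value outside its range is refused whole. The fingers move at their own pace and stop on an object; the grip force is fixed at half the most. Time passes only in rows, so rows that repeat a pose let the fingers close. It gives the time, the measured TCP pose, the force and the opening at its end, in the units of the state.
- state(): the state, without advancing time (a new reading comes with each control period).
- cams.grab_frame(name): name is "side" or "top" or "wrist"; returns (picture, depth): 480x640x3 uint8, red, green, blue; 480x640 float32, m along the optical axis (not along the pixel's ray), 0 where there is no reading.
- cams.camera_info(name): a dict with "K" (3x3 intrinsics, pixels), "rvec" (rotation vector, rad) and "tvec" (3), from world to camera coordinates, as OpenCV has them. Camera axes: x right, y down, z forward; pixel columns grow to the right and rows downward; lengths in m; the calibration is good to about 2 mm. The wrist camera is an equidistant fisheye: a pixel r from the principal point sees the ray r / f radians off the axis. A picture is of the moment at which its call begins: read the wrist's pose just before it. camera_info takes no time and is no camera call; for the wrist camera it gives the pose at the moment of the call.
- workorder.job_done(): hands the job in, once; it reports no verdict.
Trained networks look in the newest picture that a camera, given by its name, has taken for a name from the list of things; names that differ only in an ending like _2 or _b are one class to them, and where a whole thing is asked for, a point or a joint stands for the part that bears it (a point fixed in the world has none). Each returns a list of dicts, best first, with "score" (0 to 1); they miss things now and then, are a little off and sometimes report something else, mostly with a low value. They report only what shows in the picture. A call takes as long as a camera call.
- nets.recognise(camera, target): "at" ([x, y, z] in m, in world coordinates, good to about 4 mm: the middle of the surface that is visible of it).
- nets.landmark_of(camera, target): "at" ([x, y, z] in m, in world coordinates, good to about 4 mm: a listed point, or the origin of a listed thing).
The state is a dict: "time": time; "joint_pos": joint angles; "joint_vel": joint speeds; "joint_efforts": joint torques, N m; "tool_pos": TCP position; "tool_rot": TCP orientation; "contact_force": force on the tool from outside, world axes, zero at the start; "ft_torque": the same for the moment, N m; "gripper_width": opening from 0.0 (shut) to 1.0 (fully open).
Only numpy, scipy, OpenCV 4.12 (cv2) and the standard library are available. Lean on these libraries where they do the work, as an engineer would, in place of code of your own. Each camera call takes 0.05 s, during which the arm holds its last target.

## Working session

There is one attempt and no reset: what is moved stays moved. The work goes in short steps, Python scripts to look and compute and a tool call to move; the robot and the scene stay as the last step left them, time stands still between calls to the robot, and variables do not carry over. Pictures are saved under pics/ and viewed, and the job is handed in when it is done.

Besides the shell and the picture viewer there is one more tool, called after "Emit:" as a command line: name --argument value ..., lists and objects as JSON in quotes. play_rows: Moves the arm, as the interface text tells. Its arguments: {"type":"object","properties":{"motion":{"type":"array","items":{"type":"array"}}},"required":["motion"]}

```bash
ls; mkdir -p pics
python3 - <<'E'
from plant import state,cams,nets
import cv2
s=state();print(s)
for c in ["side","top"]:
    p,d=cams.grab_frame(c);cv2.imwrite(f"pics/{c}0.png",p[:,:,::-1])
    for n in ["box","hinge","pull_bar","release_bar","stay_foot","hide","tong","rack"]:
        print(c,n,[(round(r["score"],2),[round(float(v),3) for v in r["at"]]) for r in nets.landmark_of(c,n)[:2]])
E
```

```text
pics
{'time': 0.0, 'joint_pos': array([ 1.14397408e+00,  5.33591140e-02,  1.61429965e+00,  1.65323371e-05,
        1.47598385e+00, -1.18989390e-01]), 'joint_vel': array([ 0.00137789, -0.00030842, -0.00083407, -0.00255889, -0.00141815,
       -0.00104863]), 'joint_efforts': array([ 6.87654992e-04, -3.93674076e+01, -3.70175421e+01, -7.49842172e-06,
        7.14581736e-03, -1.74710704e-05]), 'tool_pos': array([0.18910147, 0.59505498, 0.23005824]), 'tool_rot': array([ 0.57010935, -0.41778405,  0.57137837,  0.41708341]), 'contact_force': array([-0.67869153,  0.05503894,  0.35130972]), 'ft_torque': array([ 0.00554309, -0.0162666 ,  0.01534567]), 'gripper_width': 0.9997335317369718}
side box [(0.89, [0.601, -0.077, 0.002])]
side hinge [(0.6, [0.69, -0.055, 0.1]), (0.49, [0.528, -0.41, 0.003])]
side pull_bar [(0.98, [0.468, -0.118, 0.108]), (0.43, [0.281, -0.261, -0.002])]
side release_bar [(0.64, [0.607, 0.129, 0.082])]
side stay_foot []
side hide [(0.95, [0.554, 0.523, -0.002])]
side tong [(0.84, [0.28, -0.263, -0.001])]
side rack [(0.67, [0.53, -0.405, 0.001])]
top box [(0.68, [0.599, -0.076, -0.003]), (0.68, [0.281, -0.265, 0.0])]
top hinge [(0.97, [0.685, -0.049, 0.101])]
top pull_bar [(0.66, [0.471, -0.116, 0.104])]
top release_bar []
top stay_foot [(0.73, [0.558, 0.058, 0.061])]
top hide [(0.83, [0.551, 0.52, 0.003])]
top tong [(0.59, [0.281, -0.27, 0.001])]
top rack [(0.72, [0.601, -0.073, -0.004]), (0.56, [0.528, -0.409, -0.002])]
```

View pics/side0.png

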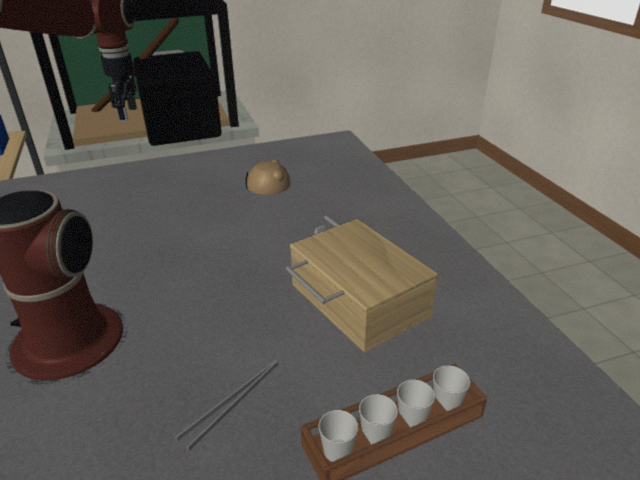

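View pics/top0.png

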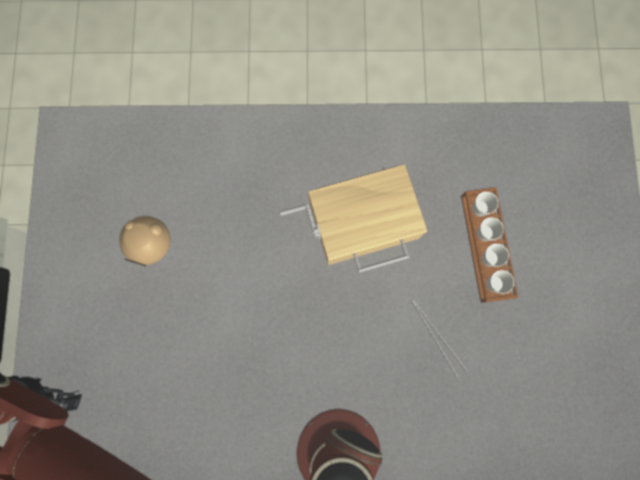

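Run:
```python
import numpy as np
h=np.array([.6875,-.052]);p=np.array([.4695,-.117])
d=h-p;print(np.linalg.norm(d),np.arctan2(d[1],d[0]))
from scipy.spatial.transform import Rotation as R
q=[ 0.57010935, -0.41778405,  0.57137837,  0.41708341]
print(R.from_quat([q[1],q[2],q[3],q[0]]).as_matrix())
from plant import state,cams
for c in("side","top"):
  i=cams.camera_info(c);r=R.from_rotvec(np.ravel(i["rvec"])).as_matrix();print(c,-r.T@np.ravel(i["tvec"]),r[2])
```

```text
0.22748406537601706 0.28977258554400614
[[-8.63629213e-04 -9.52991846e-01  3.02994711e-01]
 [-1.85923547e-03  3.02995831e-01  9.52990068e-01]
 [-9.99997899e-01  2.59691549e-04 -2.03351229e-03]]
side [ 0.23943593 -0.89374345  0.74559944] [ 0.24248217  0.79367681 -0.5579243 ]
top [0.31043502 0.02664834 1.30994247] [ 1.69011573e-01 -2.12634922e-04 -9.85614044e-01]
```

The side view shows the shut box around (360,280), with its pull bar at (310,285) facing the robot and the release bar at about (330,222). The top view shows the lid around (368,213). The hide, rack and tong are all well clear. Next I'll refine the box pose from depth.

```bash
cat > h.py <<'E'
import numpy as np,cv2
from scipy.spatial.transform import Rotation as R
from plant import state,cams,nets
def cloud(c):
    p,d=cams.grab_frame(c);i=cams.camera_info(c)
    K=np.array(i["K"]);r=R.from_rotvec(np.ravel(i["rvec"])).as_matrix();t=np.ravel(i["tvec"])
    v,u=np.mgrid[0:480,0:640]
    P=np.stack([(u-K[0,2])/K[0,0]*d,(v-K[1,2])/K[1,1]*d,d],-1)
    W=(P-t)@r
    W[d==0]=np.nan
    return p,d,W
E
python3 - <<'E'
from h import *
p,d,W=cloud("top")
m=(abs(W[...,2]-.112)<.008)&(W[...,0]>.45)&(W[...,0]<.75)&(abs(W[...,1]+.07)<.2)
k=cv2.morphologyEx(m.astype(np.uint8),cv2.MORPH_OPEN,np.ones((7,7)))
pts=W[k>0];print(len(pts),np.median(pts[:,2]))
(c,s,a)=cv2.minAreaRect(pts[:,:2].astype(np.float32));print(c,s,a,np.radians(a))
# pull bar
p,d,W=cloud("side")
m=(abs(W[...,2]-.112)<.006)&(W[...,0]>.45)&(W[...,0]<.75)&(abs(W[...,1]+.07)<.2)
k=cv2.morphologyEx(m.astype(np.uint8),cv2.MORPH_OPEN,np.ones((7,7)))
pts=W[k>0];print(len(pts),np.median(pts[:,2]))
(c,s,a)=cv2.minAreaRect(pts[:,:2].astype(np.float32));print(c,s,a,np.radians(a))
E
```

```text
7111 0.11324405284801622
(0.6029506921768188, -0.0755770355463028) (0.18954791128635406, 0.26026540994644165) 15.855117797851562 0.2767240088640625
6757 0.11421093803318134
(0.5996615290641785, -0.07441242039203644) (0.19167113304138184, 0.27391815185546875) 15.929767608642578 0.2780268938483565
```

Emit:
play_rows --motion '[[0,[0.28,-0.711,-0.03],-0.985],[0,[0.28,-0.711,-0.03],-0.985],[0,[0.28,-0.711,-0.03],-0.985],[0,[0.28,-0.711,-0.03],-0.985],[0,[0.28,-0.711,-0.03],-0.985]]'

```text
time: 1.5
tool_pos: [0.2811, 0.3615, 0.2215]
tool_rot: [0.685, -0.178, 0.684, 0.178]
contact_force: [1.2, 0.2, 1.0]
gripper_width: 0.498
```

Emit:
play_rows --motion '[[0,[0.188,-0.479,-0.02],-0.236],[0,[0.188,-0.479,-0.02],-0.236],[0,[0.188,-0.479,-0.02],-0.236],[0,[0.188,-0.479,-0.02],-0.236],[0,[0.188,-0.479,-0.02],-0.236]]'

```text
time: 2.0
tool_pos: [0.3725, 0.1288, 0.2122]
tool_rot: [0.701, -0.098, 0.7, 0.098]
contact_force: [1.3, 0.3, 0.5]
gripper_width: 0.504
```

Emit:
play_rows --motion '[[0,[0.095,-0.24,-0.01],0],[0,[0.095,-0.24,-0.01],0],[0,[0.095,-0.24,-0.01],0],[0,[0.095,-0.24,-0.01],0],[0,[0.095,-0.24,-0.01],0]]'

```text
time: 2.5
tool_pos: [0.4645, -0.1039, 0.2024]
tool_rot: [0.701, -0.097, 0.7, 0.097]
contact_force: [1.4, 0.5, 0.1]
gripper_width: 0.498
```

Run:
```python
from h import *
s=state();print(s['time'],s['tool_pos'],s['contact_force'])
q=s['tool_rot'];M=R.from_quat([q[1],q[2],q[3],q[0]]).as_matrix();print(M[:,0],M[:,2],np.arctan2(M[1,2],M[0,2]))
for c in ("wrist",):
    p,d=cams.grab_frame(c);cv2.imwrite(f"pics/{c}1.png",p[:,:,::-1])
    print([(round(r["score"],2),np.round(r["at"],3)) for n in("pull_bar","hinge","box") for r in nets.landmark_of(c,n)[:2]])
```

```text
2.5 [ 0.46452087 -0.10393996  0.20241451] [1.40729244 0.53732002 0.06342961]
[ 1.17519538e-03 -1.90134696e-04 -9.99999291e-01] [0.9620914  0.27272509 0.00107879] 0.2762245297462495
[(0.85, array([ 0.47 , -0.116,  0.105])), (0.7, array([ 0.69 , -0.055,  0.105])), (0.57, array([ 0.286, -0.264, -0.001])), (0.96, array([ 0.607, -0.079, -0.001])), (0.61, array([ 0.689, -0.055,  0.101]))]
```

View pics/wrist1.png

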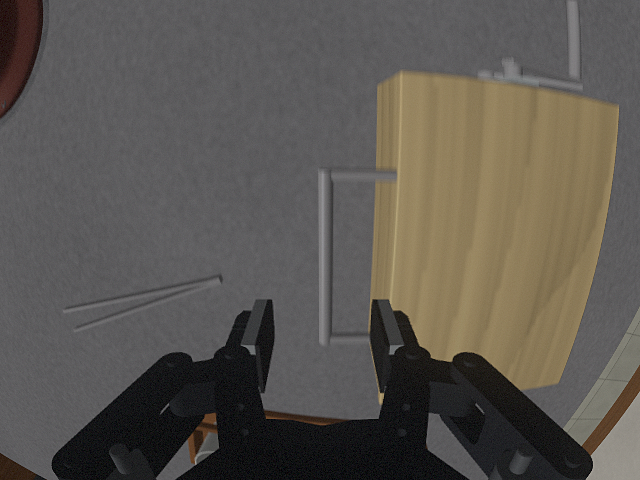

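Emit:
play_rows --motion '[[0,[0.004,-0.009,-0.03],0],[0,[0.004,-0.009,-0.065],0],[0,[0.004,-0.009,-0.1],0],[0,[0.004,-0.009,-0.114],0],[0,[0.004,-0.009,-0.114],0]]'

```text
time: 3.2
tool_pos: [0.4663, -0.1089, 0.086]
tool_rot: [0.699, -0.097, 0.702, 0.099]
contact_force: [0.2, 0.6, -0.1]
gripper_width: 0.502
```

Run:
```python
from h import *
s=state();print(s['time'],s['tool_pos'],s['contact_force'])
p,d=cams.grab_frame("wrist");cv2.imwrite(f"pics/w2.png",p[:,:,::-1])
```

```text
3.2 [ 0.4662676  -0.10889636  0.08599468] [ 0.24435875  0.61980531 -0.14449951]
```

View pics/w2.png

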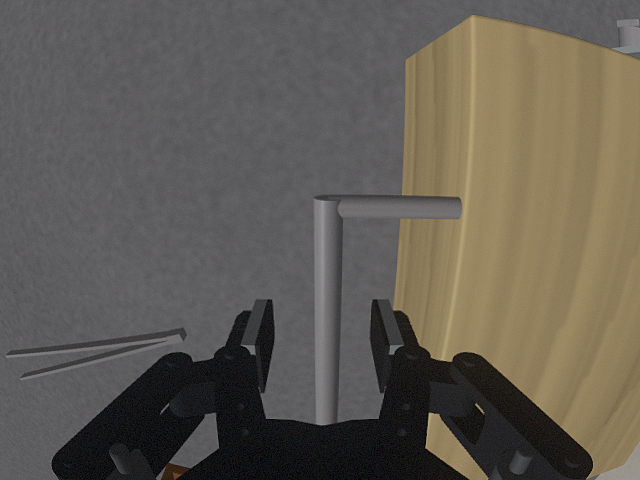

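Emit:
play_rows --motion '[[1,[0.0015,0.0005,0],0],[1,[0.0015,0.0005,0],0],[1,[0.0015,0.0005,0],0],[1,[0.0015,0.0005,0],0],[1,[0.0015,0.0005,0],0]]'

```text
time: 3.75
tool_pos: [0.4691, -0.1111, 0.0905]
tool_rot: [0.699, -0.098, 0.701, 0.097]
contact_force: [-8.7, -0.8, 9.4]
gripper_width: 0.09
```

Run:
```python
from h import *
s=state();print(s['time'],s['tool_pos'],s['contact_force'],s['gripper_width'])
h=np.array([.6885,-.054,.1]);u=np.array([.9616,.2744])
# use tool grip now as bar at theta 0; hinge = bar+.228u
t0=0;r0=np.array([-.228,.006])
prev=None
for th in np.r_[0:1.0:.1,1.0:1.5:.025]:
    a=-.228*np.cos(th)+.006*np.sin(th)+.228; z=.228*np.sin(th)+.006*np.cos(th)-.006
    print(round(th,3),np.round([a*u[0],a*u[1],z],4))
```

```text
3.75 [ 0.46909786 -0.11112281  0.09053052] [-8.67395388 -0.83403744  9.38979298] 0.09014435169208017
0.0 [0. 0. 0.]
0.1 [0.0017 0.0005 0.0227]
0.2 [0.0055 0.0016 0.0452]
0.3 [0.0115 0.0033 0.0671]
0.4 [0.0196 0.0056 0.0883]
0.5 [0.0296 0.0084 0.1086]
0.6 [0.0416 0.0119 0.1277]
0.7 [0.0553 0.0158 0.1455]
0.8 [0.0706 0.0202 0.1617]
0.9 [0.0875 0.025  0.1763]
1.0 [0.1056 0.0301 0.1891]
1.025 [0.1104 0.0315 0.192 ]
1.05 [0.1152 0.0329 0.1948]
1.075 [0.12   0.0342 0.1974]
1.1 [0.1249 0.0357 0.1999]
1.125 [0.1299 0.0371 0.2023]
1.15 [0.135  0.0385 0.2046]
1.175 [0.14   0.04   0.2067]
1.2 [0.1452 0.0414 0.2087]
1.225 [0.1504 0.0429 0.2105]
1.25 [0.1556 0.0444 0.2123]
1.275 [0.1609 0.0459 0.2138]
1.3 [0.1662 0.0474 0.2153]
1.325 [0.1715 0.0489 0.2166]
1.35 [0.1769 0.0505 0.2178]
1.375 [0.1823 0.052  0.2188]
1.4 [0.1877 0.0536 0.2197]
1.425 [0.1931 0.0551 0.2205]
1.45 [0.1986 0.0567 0.2211]
1.475 [0.204  0.0582 0.2215]
```

Emit:
play_rows --motion '[[1,[0.002,-0.002,0.015],0],[1,[0.004,-0.001,0.036],0],[1,[0.008,0,0.057],0],[1,[0.014,0.001,0.078],0],[1,[0.021,0.003,0.093],0]]'

```text
time: 4.25
tool_pos: [0.4893, -0.1054, 0.1824]
tool_rot: [0.699, -0.096, 0.701, 0.099]
contact_force: [-4.8, 4.0, -2.7]
gripper_width: 0.093
```

Run:
```python
from h import *
s=state();print(s['time'],s['tool_pos'],s['contact_force'],s['gripper_width'],s['ft_torque'])
```

```text
4.25 [ 0.48932502 -0.10538096  0.18240095] [-4.80266081  3.96495222 -2.67716668] 0.09290744043829699 [ 0.60049449  1.25771953 -0.02642603]
```

Emit:
play_rows --motion '[[1,[0.008,0.004,0.018],0],[1,[0.02,0.008,0.037],0],[1,[0.034,0.012,0.055],0],[1,[0.049,0.016,0.071],0],[1,[0.066,0.021,0.085],0]]'

```text
time: 4.75
tool_pos: [0.5554, -0.0865, 0.2699]
tool_rot: [0.699, -0.098, 0.702, 0.097]
contact_force: [-9.7, -1.9, 6.5]
gripper_width: 0.092
```

Run:
```python
from h import *
s=state();print(s['time'],s['tool_pos'],s['contact_force'],s['gripper_width'],s['ft_torque'])
for c in("side",):
    p,d=cams.grab_frame(c);cv2.imwrite(f"pics/{c}3.png",p[:,:,::-1])
    for n in ["release_bar","pull_bar","stay_foot"]:
        print(c,n,[(round(r["score"],2),np.round(r["at"],3)) for r in nets.landmark_of(c,n)[:2]])
s=state();print(s['time'],s['tool_pos'],s['contact_force'],s['gripper_width'])
```

```text
4.75 [ 0.55540574 -0.08654403  0.26991888] [-9.66553979 -1.90153554  6.52118362] 0.09181387021941963 [-0.35266325  1.89004079  0.04771387]
side release_bar [(0.52, array([0.595, 0.124, 0.106]))]
side pull_bar [(0.73, array([ 0.558, -0.091,  0.286])), (0.42, array([ 0.692, -0.055,  0.098]))]
side stay_foot []
4.95 [ 0.55731061 -0.08609803  0.27174096] [-7.33080641  1.19868438 10.91158374] 0.08785345465068155
```

View pics/side3.png

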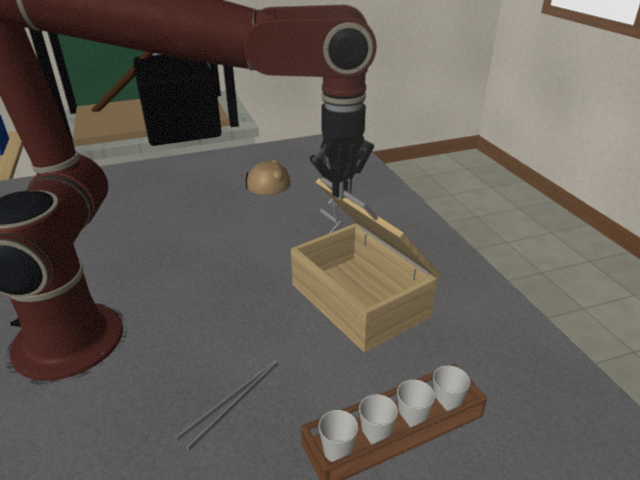

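Emit:
play_rows --motion '[[1,[-0.001,0,0.002],0],[1,[-0.002,-0.001,0.003],0],[1,[-0.002,-0.001,0.003],0]]'

```text
time: 5.25
tool_pos: [0.5547, -0.0868, 0.2698]
tool_rot: [0.701, -0.097, 0.7, 0.098]
contact_force: [-0.6, 2.2, 1.9]
gripper_width: 0.09
```

```bash
cat > f.py <<'E'
from h import *
def rep():
    s=state();T=s['tool_pos']-np.array([.4691,-.1111,.0905]);F=s['contact_force']
    u=np.array([.9616,.2744]);a=T[:2]@u;r=np.array([a-.228,T[2]+.006]);th=np.arctan2(r[1],-r[0]);n=np.linalg.norm(r);e=r/n;t=np.array([e[1],-e[0]])
    f=np.array([F[:2]@u,F[2]])
    print('t',round(s['time'],2),'pos',np.round(s['tool_pos'],4),'th',round(th,3),'R',round(n,4),'Frad',round(f@e,1),'Ftan',round(f@t,1),'Fv',round(F[:2]@[-.2744,.9616],1),'F',np.round(F,1),'vel',np.round(max(abs(s['joint_vel'])),3))
if __name__=="__main__": rep()
E
python3 f.py
```

```text
t 5.25 pos [ 0.5547 -0.0868  0.2698] th 0.927 R 0.2317 Frad 1.5 Ftan 1.2 Fv 2.3 F [-0.6  2.2  1.9] vel 0.012
```

Run:
```python
import numpy as np
r=.2310
for th in np.r_[.927,.95:1.5:.02]:
    a=r*(np.cos(.927)-np.cos(th));z=r*(np.sin(th)-np.sin(.927));print(round(th,3),np.round([a*.9616,a*.2744,z],4))
```

```text
0.927 [0. 0. 0.]
0.95 [0.0041 0.0012 0.0031]
0.97 [0.0078 0.0022 0.0058]
0.99 [0.0114 0.0033 0.0084]
1.01 [0.0152 0.0043 0.0109]
1.03 [0.019  0.0054 0.0133]
1.05 [0.0228 0.0065 0.0156]
1.07 [0.0267 0.0076 0.0179]
1.09 [0.0306 0.0087 0.0201]
1.11 [0.0346 0.0099 0.0221]
1.13 [0.0386 0.011  0.0242]
1.15 [0.0426 0.0122 0.0261]
1.17 [0.0467 0.0133 0.0279]
1.19 [0.0508 0.0145 0.0297]
1.21 [0.0549 0.0157 0.0314]
1.23 [0.0591 0.0169 0.033 ]
1.25 [0.0633 0.0181 0.0345]
1.27 [0.0675 0.0193 0.0359]
1.29 [0.0718 0.0205 0.0372]
1.31 [0.0761 0.0217 0.0384]
1.33 [0.0804 0.0229 0.0396]
1.35 [0.0847 0.0242 0.0406]
1.37 [0.089  0.0254 0.0416]
1.39 [0.0934 0.0266 0.0425]
1.41 [0.0978 0.0279 0.0433]
1.43 [0.1022 0.0292 0.044 ]
1.45 [0.1066 0.0304 0.0446]
1.47 [0.111  0.0317 0.0451]
1.49 [0.1154 0.0329 0.0455]
```

Emit:
play_rows --motion '[[1,[0.0041,0.001,0.0031],0],[1,[0.0078,0.002,0.0058],0],[1,[0.0114,0.003,0.0084],0],[1,[0.0152,0.004,0.0109],0],[1,[0.019,0.005,0.0133],0]]'

```text
time: 5.75
tool_pos: [0.5725, -0.0818, 0.2827]
tool_rot: [0.699, -0.097, 0.702, 0.098]
contact_force: [-6.7, 3.3, 3.1]
gripper_width: 0.086
```

```bash
python3 f.py
python3 - <<'E'
from h import *
for c in("top",):
    p,d=cams.grab_frame(c);cv2.imwrite(f"pics/{c}4.png",p[:,:,::-1])
    for n in ["release_bar","pull_bar","stay_foot"]:
        print(c,n,[(round(r["score"],2),np.round(r["at"],3)) for r in nets.landmark_of(c,n)[:2]])
E
python3 f.py
```

```text
t 5.75 pos [ 0.5725 -0.0818  0.2827] th 1.024 R 0.232 Frad 5.5 Ftan -3.1 Fv 5.0 F [-6.7  3.3  3.1] vel 0.111
top release_bar [(0.46, array([0.598, 0.125, 0.112]))]
top pull_bar [(0.64, array([ 0.571, -0.089,  0.291]))]
top stay_foot [(0.62, array([0.558, 0.055, 0.061]))]
t 5.95 pos [ 0.5731 -0.0816  0.2831] th 1.027 R 0.232 Frad 4.3 Ftan -0.4 Fv 4.8 F [-3.8  3.9  3.5] vel 0.003
```

View pics/top4.png

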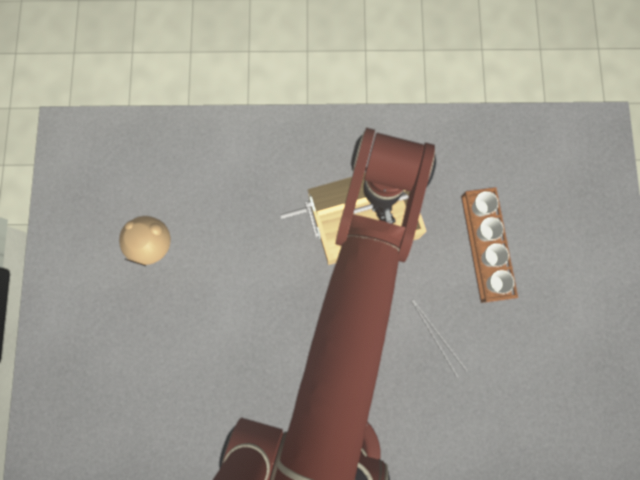

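Emit:
play_rows --motion '[[1,[0.003,0.002,0.0025],0],[1,[0.006,0.003,0.0045],0],[1,[0.009,0.004,0.0062],0],[1,[0.0108,0.0046,0.0075],0]]'

```text
time: 6.35
tool_pos: [0.585, -0.078, 0.2907]
tool_rot: [0.701, -0.098, 0.7, 0.097]
contact_force: [-2.8, -1.6, 0.4]
gripper_width: 0.083
```

```bash
python3 f.py
python3 - <<'E'
from h import *
for c in("top","side"):
    p,d=cams.grab_frame(c)
    for n in ["release_bar"]:
        print(c,n,[(round(r["score"],2),np.round(r["at"],3)) for r in nets.landmark_of(c,n)[:2]])
E
python3 f.py
```

```text
t 6.35 pos [ 0.585  -0.078   0.2907] th 1.09 R 0.2325 Frad 1.8 Ftan -2.6 Fv -0.8 F [-2.8 -1.6  0.4] vel 0.051
top release_bar [(0.55, array([0.594, 0.123, 0.115]))]
side release_bar [(0.72, array([0.59 , 0.125, 0.113]))]
t 6.55 pos [ 0.5852 -0.078   0.2907] th 1.091 R 0.2325 Frad 4.1 Ftan 0.2 Fv -2.2 F [-1.1 -2.6  3.7] vel 0.004
```

Run:
```python
import numpy as np
from scipy.optimize import least_squares
obs=[(0,.065,.082),(.92,.049,.106),(1.027,.0525,.112),(1.09,.0462,.114)]
def B(p,th): 
    b=np.array([-p[0],p[1]]);c,s=np.cos(th),np.sin(th)
    return np.array([.09+b[0]*c+b[1]*s,.1-b[0]*s+b[1]*c])
def K(p,th):
    f=np.array([-.01,p[2]]);b=B(p,th);d=b-f;L=np.linalg.norm(d);h=np.sqrt(max(.076**2-L*L/4,1e-9));n=np.array([d[1],-d[0]])/L
    return (f+b)/2+h*n,L
def res(p): return np.r_[np.concatenate([(K(p,o[0])[0]-o[1:])/.004 for o in obs]),(p[1]-.006)/.004,(p[2]-.065)/.006]
for g in(.07,.1,.13):
    s=least_squares(res,[g,.006,.065]);p=s.x
    ths=np.linspace(.9,1.6,701);t=[x for x in ths if K(p,x)[1]>=.152]
    print(p,s.cost,t[:1],np.round(res(p),1),[np.round(K(p,x)[0],3) for x in(1.15,1.2,1.3,1.4)])
```

```text
[0.09814119 0.00602293 0.0638963 ] 0.8018170525759093 [np.float64(1.266)] [-0.3 -0.1  0.8  0.4 -0.8 -0.2  0.3 -0.   0.  -0.2] [array([0.045, 0.117]), array([0.041, 0.12 ]), array([0.03, 0.13]), array([0.035, 0.131])]
[0.09814119 0.00602293 0.0638963 ] 0.8018170525760181 [np.float64(1.266)] [-0.3 -0.1  0.8  0.4 -0.8 -0.2  0.3 -0.   0.  -0.2] [array([0.045, 0.117]), array([0.041, 0.12 ]), array([0.03, 0.13]), array([0.035, 0.131])]
[0.09814119 0.00602293 0.0638963 ] 0.8018170525759117 [np.float64(1.266)] [-0.3 -0.1  0.8  0.4 -0.8 -0.2  0.3 -0.   0.  -0.2] [array([0.045, 0.117]), array([0.041, 0.12 ]), array([0.03, 0.13]), array([0.035, 0.131])]
```

Emit:
play_rows --motion '[[1,[0.004,0.001,0.0027],0],[1,[0.008,0.002,0.0047],0],[1,[0.012,0.003,0.0067],0],[1,[0.0158,0.004,0.0085],0]]'

```text
time: 6.95
tool_pos: [0.6, -0.0738, 0.2983]
tool_rot: [0.7, -0.098, 0.701, 0.097]
contact_force: [-3.6, -3.7, 1.7]
gripper_width: 0.093
```

```bash
python3 f.py
python3 - <<'E'
from h import *
for c in("top","side"):
    p,d=cams.grab_frame(c)
    for n in ["release_bar"]:
        for r in nets.landmark_of(c,n)[:1]:
            a=np.array(r["at"]);b=a[:2]-[.601,-.076];print(c,r["score"],a,b@[.9616,.2744])
E
python3 f.py
```

```text
t 6.95 pos [ 0.6    -0.0738  0.2983] th 1.165 R 0.2327 Frad 3.3 Ftan -3.4 Fv -2.6 F [-3.6 -3.7  1.7] vel 0.106
top 0.51 [0.5914 0.1237 0.1161] 0.04556632000000005
side 0.57 [0.587  0.1223 0.1185] 0.04095111999999999
t 7.15 pos [ 0.6008 -0.0736  0.2991] th 1.17 R 0.2331 Frad 3.7 Ftan -0.2 Fv -2.1 F [-1.  -2.5  3.3] vel 0.005
```

Emit:
play_rows --motion '[[1,[0.002,0.0005,0.0012],0],[1,[0.004,0.001,0.0022],0],[1,[0.006,0.0015,0.0031],0],[1,[0.008,0.002,0.004],0]]'

```text
time: 7.55
tool_pos: [0.6082, -0.0715, 0.3022]
tool_rot: [0.7, -0.098, 0.701, 0.098]
contact_force: [-2.4, -2.9, 1.9]
gripper_width: 0.086
```

```bash
python3 f.py
```

```text
t 7.55 pos [ 0.6082 -0.0715  0.3022] th 1.205 R 0.2332 Frad 2.9 Ftan -2.2 Fv -2.1 F [-2.4 -2.9  1.9] vel 0.058
```

Emit:
play_rows --motion '[[1,[0.0015,0.0005,0.0006],0],[1,[0.003,0.001,0.0012],0]]'

```text
time: 7.75
tool_pos: [0.6112, -0.0706, 0.3035]
tool_rot: [0.7, -0.098, 0.7, 0.098]
contact_force: [-1.3, -4.3, 2.3]
gripper_width: 0.089
```

```bash
python3 f.py
```

```text
t 7.75 pos [ 0.6112 -0.0706  0.3035] th 1.22 R 0.2332 Frad 3.0 Ftan -1.5 Fv -3.8 F [-1.3 -4.3  2.3] vel 0.039
```

Emit:
play_rows --motion '[[1,[0.0015,0.0003,0.0006],0],[1,[0.003,0.0006,0.0011],0]]'

```text
time: 7.95
tool_pos: [0.6142, -0.0698, 0.3046]
tool_rot: [0.7, -0.097, 0.701, 0.098]
contact_force: [-2.9, -2.2, 2.4]
gripper_width: 0.088
```

```bash
python3 f.py
```

```text
t 7.95 pos [ 0.6142 -0.0698  0.3046] th 1.234 R 0.2332 Frad 3.4 Ftan -2.4 Fv -1.3 F [-2.9 -2.2  2.4] vel 0.042
```

Emit:
play_rows --motion '[[1,[0.0015,0.0003,0.0006],0],[1,[0.003,0.0006,0.0011],0]]'

```text
time: 8.15
tool_pos: [0.6171, -0.0689, 0.3057]
tool_rot: [0.7, -0.097, 0.7, 0.098]
contact_force: [-2.6, -1.3, 3.1]
gripper_width: 0.087
```

```bash
python3 f.py;python3 - <<'E'
from h import *
for c in("top","side"):
    p,d=cams.grab_frame(c)
    for n in ["release_bar"]:
        for r in nets.landmark_of(c,n)[:1]:
            a=np.array(r["at"]);b=a[:2]-[.601,-.076];print(c,r["score"],a,b@[.9616,.2744])
E
python3 f.py
```

```text
t 8.15 pos [ 0.6171 -0.0689  0.3057] th 1.248 R 0.2333 Frad 3.8 Ftan -1.7 Fv -0.5 F [-2.6 -1.3  3.1] vel 0.044
top 0.66 [0.581  0.1206 0.1269] 0.034715039999999975
side 0.71 [0.5759 0.1176 0.1226] 0.028987679999999984
t 8.35 pos [ 0.6174 -0.0689  0.3058] th 1.249 R 0.2333 Frad 2.6 Ftan -1.1 Fv -0.2 F [-1.7 -0.7  2.1] vel 0.002
```

Emit:
play_rows --motion '[[1,[0.001,0.0003,0.0003],0],[1,[0.001,0.0003,0.0003],0]]'

```text
time: 8.55
tool_pos: [0.6182, -0.0687, 0.3061]
tool_rot: [0.7, -0.097, 0.7, 0.098]
contact_force: [-2.0, 0.4, 2.8]
gripper_width: 0.087
```

```bash
python3 f.py
```

```text
t 8.55 pos [ 0.6182 -0.0687  0.3061] th 1.253 R 0.2333 Frad 3.2 Ftan -0.9 Fv 1.0 F [-2.   0.4  2.8] vel 0.004
```

Emit:
play_rows --motion '[[1,[0.001,0.0003,0.0003],0],[1,[0.001,0.0003,0.0003],0]]'

```text
time: 8.75
tool_pos: [0.6189, -0.0685, 0.3063]
tool_rot: [0.7, -0.097, 0.701, 0.098]
contact_force: [-4.4, 0.2, 3.0]
gripper_width: 0.089
```

```bash
python3 f.py
```

```text
t 8.75 pos [ 0.6189 -0.0685  0.3063] th 1.256 R 0.2333 Frad 4.1 Ftan -3.0 Fv 1.3 F [-4.4  0.2  3. ] vel 0.003
```

Emit:
play_rows --motion '[[1,[0.001,0.0003,0.0003],0],[1,[0.001,0.0003,0.0003],0]]'

```text
time: 8.95
tool_pos: [0.6193, -0.0683, 0.3064]
tool_rot: [0.699, -0.097, 0.701, 0.098]
contact_force: [-5.9, 0.4, 2.7]
gripper_width: 0.082
```

```bash
python3 f.py
```

```text
t 8.95 pos [ 0.6193 -0.0683  0.3064] th 1.258 R 0.2333 Frad 4.3 Ftan -4.4 Fv 2.0 F [-5.9  0.4  2.7] vel 0.002
```

```bash
python3 - <<'E'
from h import *
for c in("top","side"):
    p,d=cams.grab_frame(c);cv2.imwrite(f"pics/{c}5.png",p[:,:,::-1])
    for n in ["release_bar"]:
        for r in nets.landmark_of(c,n)[:1]:
            a=np.array(r["at"]);b=a[:2]-[.601,-.076];print(c,r["score"],a,b@[.9616,.2744])
    if c=="side": cv2.imwrite("pics/s5z.png",cv2.resize(p[130:260,260:440,::-1],None,fx=4,fy=4,interpolation=2))
E
python3 f.py
```

```text
top 0.61 [0.5731 0.1194 0.1305] 0.026789120000000072
side 0.62 [0.5643 0.1161 0.1266] 0.017421520000000038
t 9.15 pos [ 0.6192 -0.0684  0.3064] th 1.257 R 0.2333 Frad 4.0 Ftan -5.3 Fv 0.8 F [-6.3 -1.   2.2] vel 0.001
```

View pics/s5z.png

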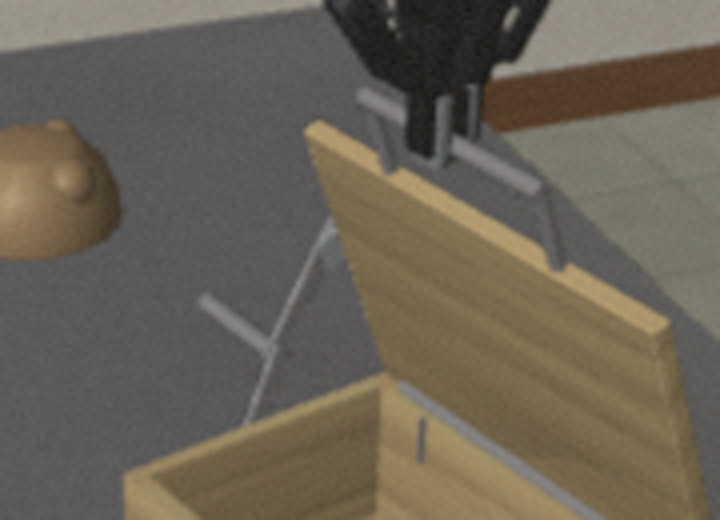

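Emit:
play_rows --motion '[[1,[-0.001,-0.0003,-0.0002],0],[0.2,[-0.001,-0.0003,-0.0002],0],[0.2,[-0.001,-0.0003,-0.0002],0],[0.2,[-0.001,-0.0003,-0.0002],0]]'

```text
time: 9.55
tool_pos: [0.6197, -0.0687, 0.3062]
tool_rot: [0.701, -0.098, 0.7, 0.098]
contact_force: [0.1, -0.3, -0.1]
gripper_width: 0.402
```

```bash
python3 f.py;  python3 - <<'E'
from h import *
s=state();print(s['gripper_width'])
p,d=cams.grab_frame("wrist");cv2.imwrite(f"pics/w6.png",p[:,:,::-1])
E
```

```text
t 9.55 pos [ 0.6197 -0.0687  0.3062] th 1.259 R 0.233 Frad -0.1 Ftan -0.0 Fv -0.3 F [ 0.1 -0.3 -0.1] vel 0.007
0.40190608599357325
```

View pics/w6.png

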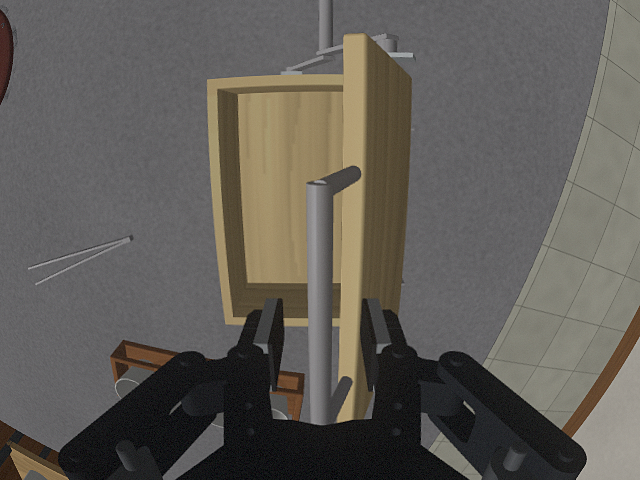

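Emit:
play_rows --motion '[[0.2,[0,0,0.04],0],[0.2,[0,0,0.08],0],[1,[-0.022,0.043,0.08],0],[1,[-0.045,0.086,0.08],0],[1,[-0.068,0.13,0.08],0]]'

```text
time: 10.1
tool_pos: [0.5508, 0.0623, 0.3869]
tool_rot: [0.701, -0.097, 0.7, 0.097]
contact_force: [0.1, 0.4, -0.4]
gripper_width: -0.0
```

```bash
python3 f.py;  python3 - <<'E'
from h import *
for c in("top","side"):
    p,d=cams.grab_frame(c);cv2.imwrite(f"pics/{c}7.png",p[:,:,::-1])
    for n in ["release_bar","pull_bar"]:
        for r in nets.landmark_of(c,n)[:1]:
            a=np.array(r["at"]);b=a[:2]-[.601,-.076];print(c,n,r["score"],a,b@[.9616,.2744],b@[-.2744,.9616])
    if c=="side": cv2.imwrite("pics/s7z.png",cv2.resize(p[130:260,260:440,::-1],None,fx=4,fy=4,interpolation=2))
E
```

```text
t 10.1 pos [0.5508 0.0623 0.3869] th 1.246 R 0.3191 Frad -0.5 Ftan 0.1 Fv 0.4 F [ 0.1  0.4 -0.4] vel 0.777
top release_bar 0.64 [0.5735 0.1157 0.1288] 0.02615848000000002 0.19188471999999998
top pull_bar 0.55 [ 0.6193 -0.0764  0.3158] 0.017487519999999982 -0.005406159999999992
side release_bar 0.54 [0.5677 0.1174 0.132 ] 0.02104768 0.19511096000000003
side pull_bar 0.87 [ 0.6187 -0.0739  0.3183] 0.01759656000000005 -0.0028375200000000087
```

View pics/s7z.png

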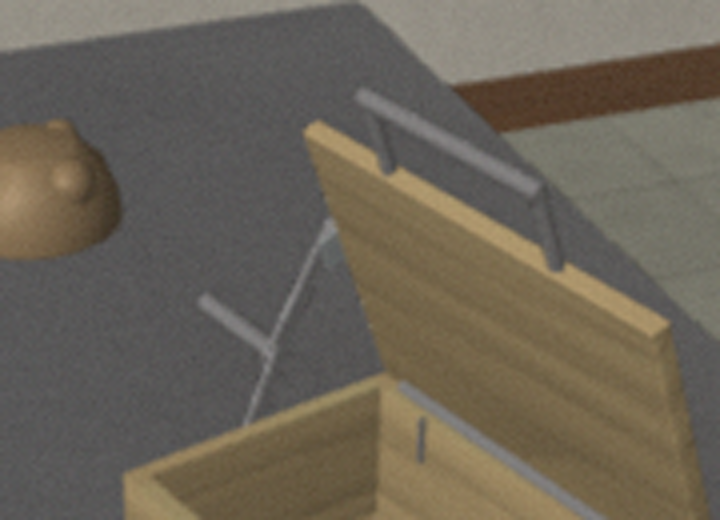

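Emit:
play_rows --motion '[[1,[-0.025,0.043,0],0],[1,[-0.025,0.043,-0.05],0],[1,[-0.025,0.043,-0.1],0],[1,[-0.025,0.043,-0.15],0],[1,[-0.025,0.043,-0.2],0]]'

```text
time: 10.9
tool_pos: [0.5267, 0.103, 0.1845]
tool_rot: [0.701, -0.097, 0.7, 0.097]
contact_force: [1.1, 0.6, 0.3]
gripper_width: 0.001
```

Emit:
play_rows --motion '[[1,[0,0,-0.04],0],[1,[0,0,-0.08],0],[1,[0,0,-0.08],0]]'

```text
time: 11.2
tool_pos: [0.5216, 0.1027, 0.0993]
tool_rot: [0.696, -0.096, 0.705, 0.097]
contact_force: [-1.6, 0.3, -0.0]
gripper_width: 0.002
```

```bash
python3 f.py;  python3 - <<'E'
from h import *
p,d=cams.grab_frame("wrist");cv2.imwrite(f"pics/w8.png",p[:,:,::-1])
for r in nets.landmark_of("wrist","release_bar")[:1]:
            a=np.array(r["at"]);b=a[:2]-[.601,-.076];print(r["score"],a,b@[.9616,.2744],b@[-.2744,.9616])
p,d=cams.grab_frame("side")
cv2.imwrite("pics/s8z.png",cv2.resize(p[130:260,260:440,::-1],None,fx=4,fy=4,interpolation=2))
E
```

```text
t 11.2 pos [0.5216 0.1027 0.0993] th 0.124 R 0.1197 Frad 1.4 Ftan -0.2 Fv 0.7 F [-1.6  0.3 -0. ] vel 0.086
0.59 [0.5707 0.1149 0.1346] 0.023246480000000003 0.19188376000000001
```

View pics/w8.png

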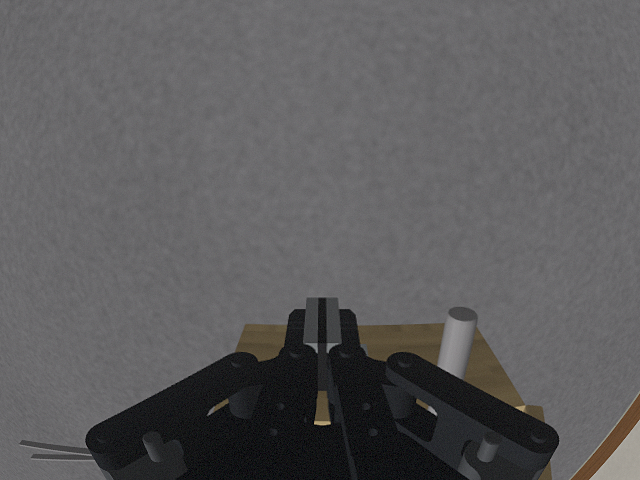

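View pics/s8z.png

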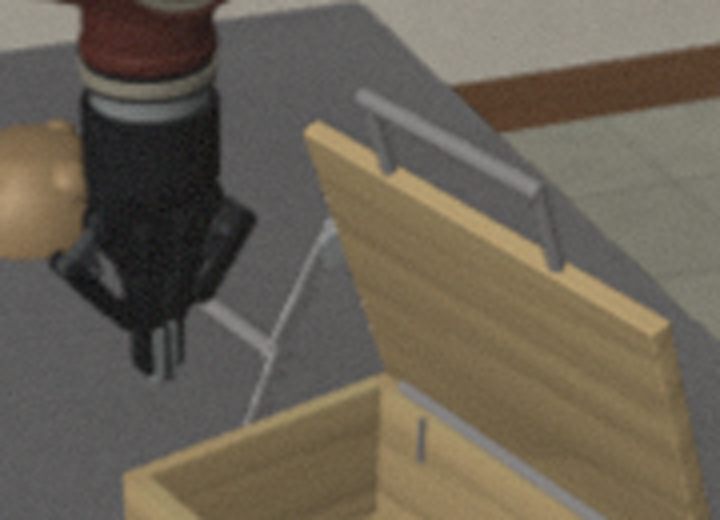

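Emit:
play_rows --motion '[[1,[0,0,0.013],0],[1,[0.012,0.0035,0.013],0],[1,[0.023,0.0065,0.013],0]]'

```text
time: 11.65
tool_pos: [0.552, 0.111, 0.124]
tool_rot: [0.703, -0.098, 0.698, 0.097]
contact_force: [-0.0, 0.0, -0.7]
gripper_width: 0.004
```

```bash
python3 f.py
```

```text
t 11.65 pos [0.552 0.111 0.124] th 0.425 R 0.0958 Frad -0.3 Ftan -0.7 Fv 0.0 F [-0.   0.  -0.7] vel 0.293
```

Emit:
play_rows --motion '[[1,[0.004,0.001,-0.0005],0],[1,[0.008,0.002,-0.001],0]]'

```text
time: 11.85
tool_pos: [0.5581, 0.1128, 0.1198]
tool_rot: [0.701, -0.098, 0.7, 0.098]
contact_force: [-1.4, -0.4, 1.4]
gripper_width: -0.0
```

```bash
python3 f.py
```

```text
t 11.85 pos [0.5581 0.1128 0.1198] th 0.411 R 0.0883 Frad 1.9 Ftan 0.7 Fv -0.0 F [-1.4 -0.4  1.4] vel 0.108
```

Emit:
play_rows --motion '[[1,[0.003,0.001,-0.0025],0],[1,[0.006,0.002,-0.005],0]]'

```text
time: 12.05
tool_pos: [0.5631, 0.1148, 0.1133]
tool_rot: [0.7, -0.098, 0.701, 0.098]
contact_force: [-1.8, -0.8, 0.6]
gripper_width: -0.001
```

```bash
python3 f.py
```

```text
t 12.05 pos [0.5631 0.1148 0.1133] th 0.364 R 0.0809 Frad 2.0 Ftan -0.1 Fv -0.3 F [-1.8 -0.8  0.6] vel 0.106
```

Emit:
play_rows --motion '[[1,[0.003,0.001,-0.002],0],[1,[0.006,0.002,-0.004],0]]'

```text
time: 12.25
tool_pos: [0.5683, 0.1164, 0.1084]
tool_rot: [0.699, -0.098, 0.701, 0.097]
contact_force: [-3.3, -3.0, -0.3]
gripper_width: -0.003
```

```bash
python3 f.py;  python3 - <<'E'
from h import *
p,d=cams.grab_frame("side")
cv2.imwrite("pics/s9z.png",cv2.resize(p[130:260,260:440,::-1],None,fx=4,fy=4,interpolation=2))
E
```

```text
t 12.25 pos [0.5683 0.1164 0.1084] th 0.328 R 0.0741 Frad 3.7 Ftan -1.6 Fv -2.0 F [-3.3 -3.  -0.3] vel 0.097
```

View pics/s9z.png

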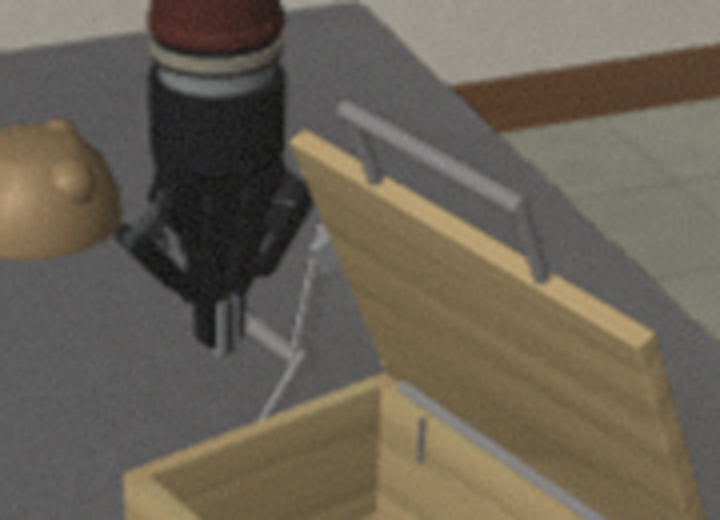

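Emit:
play_rows --motion '[[1,[0.003,0.001,-0.002],0],[1,[0.006,0.002,-0.004],0],[1,[0.008,0.002,-0.006],0]]'

```text
time: 12.6
tool_pos: [0.5748, 0.1181, 0.1012]
tool_rot: [0.698, -0.098, 0.703, 0.097]
contact_force: [-6.7, -1.8, -2.4]
gripper_width: 0.002
```

```bash
python3 f.py;  python3 - <<'E'
from h import *
for c in("top","side"):
    p,d=cams.grab_frame(c)
    for n in ["release_bar","pull_bar"]:
        for r in nets.landmark_of(c,n)[:1]:
            a=np.array(r["at"]);b=a[:2]-[.601,-.076];print(c,n,r["score"],a,b@[.9616,.2744],b@[-.2744,.9616])
cv2.imwrite("pics/s10z.png",cv2.resize(p[130:260,260:440,::-1],None,fx=4,fy=4,interpolation=2))
E
```

```text
t 12.6 pos [0.5748 0.1181 0.1012] th 0.258 R 0.0656 Frad 6.1 Ftan -4.1 Fv 0.1 F [-6.7 -1.8 -2.4] vel 0.066
top pull_bar 0.67 [ 0.5892 -0.0844  0.3019] -0.013651840000000033 -0.004839519999999996
side release_bar 0.65 [0.5884 0.1224 0.1121] 0.042324800000000044 0.19423887999999997
side pull_bar 0.8 [ 0.5893 -0.0832  0.3066] -0.013226399999999933 -0.003713040000000017
```

View pics/s10z.png

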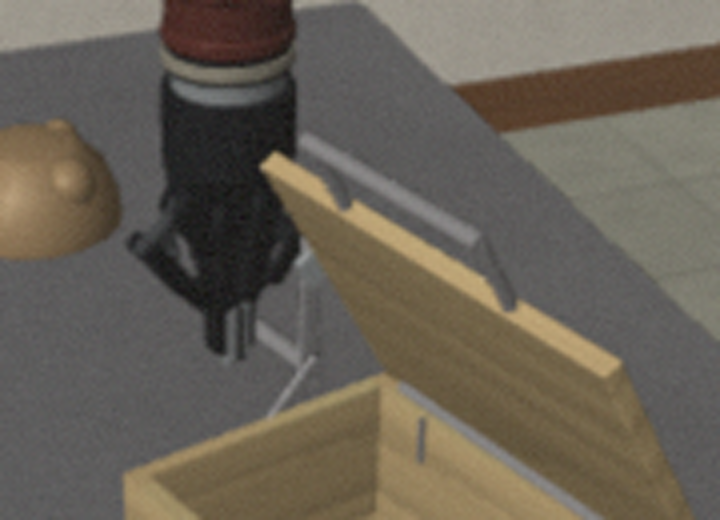

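Emit:
play_rows --motion '[[1,[-0.006,-0.0015,0.002],0],[1,[-0.012,-0.003,0.002],0],[1,[-0.03,-0.008,0],0],[1,[-0.055,-0.015,0],0],[1,[-0.055,-0.015,0.03],0]]'

```text
time: 13.4
tool_pos: [0.5155, 0.1033, 0.1276]
tool_rot: [0.696, -0.097, 0.705, 0.098]
contact_force: [1.0, 0.6, -1.2]
gripper_width: 0.0
```

```bash
python3 f.py;  python3 - <<'E'
from h import *
for c in("top","side"):
    p,d=cams.grab_frame(c)
    for n in ["release_bar","pull_bar"]:
        for r in nets.landmark_of(c,n)[:1]:
            a=np.array(r["at"]);b=a[:2]-[.601,-.076];print(c,n,r["score"],a,b@[.9616,.2744],b@[-.2744,.9616])
cv2.imwrite("pics/s11z.png",cv2.resize(p[130:260,260:440,::-1],None,fx=4,fy=4,interpolation=2))
E
```

```text
t 13.4 pos [0.5155 0.1033 0.1276] th 0.333 R 0.1318 Frad -1.5 Ftan -0.8 Fv 0.3 F [ 1.   0.6 -1.2] vel 0.552
top pull_bar 0.67 [ 0.586  -0.085   0.2977] -0.016893600000000016 -0.004538400000000004
side release_bar 0.62 [0.5892 0.1233 0.1127] 0.04334103999999996 0.19488480000000002
side pull_bar 0.92 [ 0.5845 -0.0847  0.3026] -0.01825367999999996 -0.003838320000000011
```

View pics/s11z.png

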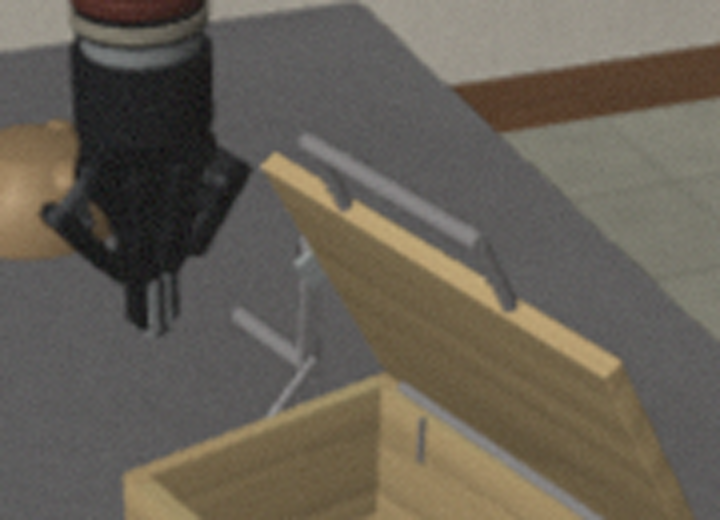

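Emit:
play_rows --motion '[[1,[0,0,0.05],0],[1,[0,0,0.1],0],[0.2,[0,0,0.15],0],[0.2,[0,0,0.2],0],[0.2,[0,0,0.25],0]]'

```text
time: 14.2
tool_pos: [0.5221, 0.1038, 0.3845]
tool_rot: [0.7, -0.098, 0.701, 0.098]
contact_force: [0.3, -0.6, 0.2]
gripper_width: 0.402
```

Emit:
play_rows --motion '[[0.2,[0.018,-0.047,0],0],[0.2,[0.035,-0.09,0],0],[0.2,[0.053,-0.137,0],0],[0.2,[0.07,-0.183,0],0],[0.2,[0.07,-0.183,0],0]]'

```text
time: 14.7
tool_pos: [0.5933, -0.0843, 0.3808]
tool_rot: [0.699, -0.096, 0.702, 0.095]
contact_force: [0.1, -1.1, -0.5]
gripper_width: 0.396
```

```bash
python3 f.py;  python3 - <<'E'
from h import *
p,d=cams.grab_frame("wrist");cv2.imwrite("pics/w12.png",p[:,:,::-1])
for n in ["pull_bar"]:
        for r in nets.landmark_of("wrist",n)[:1]:
            a=np.array(r["at"]);b=a[:2]-[.601,-.076];print(n,r["score"],a,b@[.9616,.2744],b@[-.2744,.9616])
T=state()['tool_pos'];b=T[:2]-[.601,-.076];print(b@[.9616,.2744],b@[-.2744,.9616])
E
```

```text
t 14.7 pos [ 0.5933 -0.0843  0.3808] th 1.242 R 0.3131 Frad -0.4 Ftan -0.3 Fv -1.1 F [ 0.1 -1.1 -0.5] vel 0.068
pull_bar 0.97 [ 0.5882 -0.0838  0.301 ] -0.014448800000000032 -0.003988159999999992
-0.009351282511287567 -0.0016936581409187383
```

View pics/w12.png

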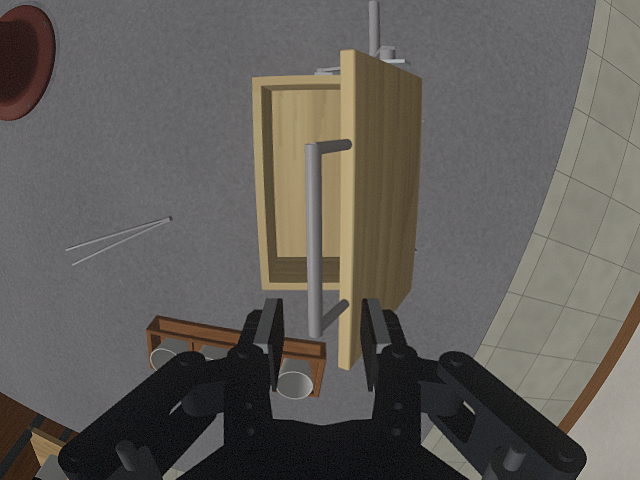

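Emit:
play_rows --motion '[[0.2,[-0.005,-0.0015,-0.03],0],[0.2,[-0.005,-0.0015,-0.065],0],[0.2,[-0.005,-0.0015,-0.09],0],[0.2,[-0.005,-0.0015,-0.097],0],[0.2,[-0.005,-0.0015,-0.097],0]]'

```text
time: 15.3
tool_pos: [0.5866, -0.0795, 0.2852]
tool_rot: [0.699, -0.098, 0.701, 0.099]
contact_force: [0.1, -0.3, 0.1]
gripper_width: 0.398
```

```bash
python3 f.py;  python3 - <<'E'
from h import *
p,d=cams.grab_frame("wrist");cv2.imwrite("pics/w13.png",p[:,:,::-1])
for n in ["pull_bar"]:
        for r in nets.landmark_of("wrist",n)[:1]:
            a=np.array(r["at"]);b=a[:2]-[.601,-.076];print(n,r["score"],a,b@[.9616,.2744],b@[-.2744,.9616])
T=state()['tool_pos'];b=T[:2]-[.601,-.076];print(b@[.9616,.2744],b@[-.2744,.9616])
E
```

```text
t 15.3 pos [ 0.5866 -0.0795  0.2852] th 1.084 R 0.2272 Frad 0.1 Ftan 0.1 Fv -0.3 F [ 0.1 -0.3  0.1] vel 0.057
pull_bar 0.7 [ 0.5881 -0.0829  0.301 ] -0.014298000000000022 -0.0030952799999999976
-0.013810361821365073 -0.00044925893769866184
```

View pics/w13.png

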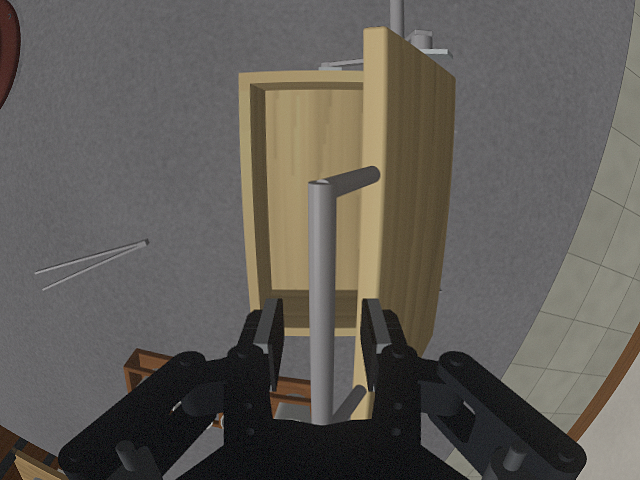

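Emit:
play_rows --motion '[[0.2,[0,0,-0.003],0],[1,[0,0,-0.003],0],[1,[0,0,-0.003],0],[1,[0,0,-0.003],0],[1,[0,0,-0.003],0]]'

```text
time: 15.9
tool_pos: [0.5874, -0.0809, 0.2846]
tool_rot: [0.701, -0.098, 0.7, 0.097]
contact_force: [-1.9, 0.1, 4.0]
gripper_width: 0.093
```

```bash
python3 f.py
python3 - <<'E'
import numpy as np
print(__import__('plant').state()['gripper_width'])
r=.228
t0=1.065
p=lambda th:np.array([-.228*np.cos(th)+.006*np.sin(th),.228*np.sin(th)+.006*np.cos(th)])
for th in np.r_[1.0:-.001:-.05]:
    d=p(th)-p(t0);print(round(th,3),np.round([d[0]*.9616,d[0]*.2744,d[1]],4))
E
```

```text
t 15.9 pos [ 0.5874 -0.0809  0.2846] th 1.084 R 0.2265 Frad 4.4 Ftan 0.3 Fv 0.6 F [-1.9  0.1  4. ] vel 0.002
0.0929862692697819
1.0 [-0.0124 -0.0035 -0.0073]
0.95 [-0.0217 -0.0062 -0.0134]
0.9 [-0.0306 -0.0087 -0.02  ]
0.85 [-0.0392 -0.0112 -0.0271]
0.8 [-0.0474 -0.0135 -0.0346]
0.75 [-0.0553 -0.0158 -0.0426]
0.7 [-0.0628 -0.0179 -0.0509]
0.65 [-0.0699 -0.0199 -0.0596]
0.6 [-0.0765 -0.0218 -0.0687]
0.55 [-0.0827 -0.0236 -0.0781]
0.5 [-0.0885 -0.0252 -0.0878]
0.45 [-0.0937 -0.0267 -0.0978]
0.4 [-0.0985 -0.0281 -0.108 ]
0.35 [-0.1028 -0.0293 -0.1185]
0.3 [-0.1066 -0.0304 -0.1292]
0.25 [-0.1098 -0.0313 -0.1401]
0.2 [-0.1126 -0.0321 -0.1512]
0.15 [-0.1147 -0.0327 -0.1624]
0.1 [-0.1164 -0.0332 -0.1736]
0.05 [-0.1175 -0.0335 -0.185 ]
-0.0 [-0.1181 -0.0337 -0.1964]
```

Emit:
play_rows --motion '[[1,[-0.007,-0.002,-0.003],0],[1,[-0.014,-0.004,-0.0075],0],[1,[-0.022,-0.006,-0.0125],0],[1,[-0.031,-0.0087,-0.019],0],[1,[-0.0395,-0.0112,-0.026],0]]'

```text
time: 16.4
tool_pos: [0.5468, -0.0924, 0.2568]
tool_rot: [0.7, -0.098, 0.7, 0.097]
contact_force: [-1.4, -1.7, 2.0]
gripper_width: 0.094
```

```bash
python3 f.py
```

```text
t 16.4 pos [ 0.5468 -0.0924  0.2568] th 0.861 R 0.2273 Frad 2.8 Ftan -0.1 Fv -1.2 F [-1.4 -1.7  2. ] vel 0.258
```

Emit:
play_rows --motion '[[1,[-0.0082,-0.0023,-0.0075],0],[1,[-0.0161,-0.0046,-0.0155],0],[1,[-0.0236,-0.0067,-0.0238],0],[1,[-0.0307,-0.0087,-0.0325],0],[1,[-0.0373,-0.0106,-0.0416],0]]'

```text
time: 16.9
tool_pos: [0.5094, -0.103, 0.2152]
tool_rot: [0.7, -0.098, 0.701, 0.097]
contact_force: [-0.4, -2.7, 1.6]
gripper_width: 0.092
```

```bash
python3 f.py
```

```text
t 16.9 pos [ 0.5094 -0.103   0.2152] th 0.61 R 0.2281 Frad 1.8 Ftan 0.7 Fv -2.5 F [-0.4 -2.7  1.6] vel 0.235
```

From 0.6 I'll continue to 0.35, then on down.

Emit:
play_rows --motion '[[1,[-0.0062,-0.002,-0.0094],0],[1,[-0.012,-0.004,-0.0191],0],[1,[-0.0172,-0.0055,-0.0291],0],[1,[-0.022,-0.007,-0.0393],0],[1,[-0.0263,-0.0085,-0.0498],0]]'

```text
time: 17.4
tool_pos: [0.4839, -0.1102, 0.1648]
tool_rot: [0.701, -0.097, 0.7, 0.098]
contact_force: [4.5, 4.1, -0.7]
gripper_width: 0.093
```

```bash
python3 f.py
```

```text
t 17.4 pos [ 0.4839 -0.1102  0.1648] th 0.36 R 0.2281 Frad -5.4 Ftan 1.2 Fv 2.7 F [ 4.5  4.1 -0.7] vel 0.192
```

Emit:
play_rows --motion '[[1,[-0.0038,-0.0012,-0.0107],0],[1,[-0.007,-0.002,-0.0216],0],[1,[-0.0098,-0.0028,-0.0327],0],[1,[-0.0119,-0.0034,-0.0439],0],[1,[-0.013,-0.0038,-0.05],0]]'

```text
time: 17.9
tool_pos: [0.4717, -0.1137, 0.115]
tool_rot: [0.701, -0.097, 0.699, 0.098]
contact_force: [5.4, 5.6, 0.7]
gripper_width: 0.088
```

```bash
python3 f.py
```

```text
t 17.9 pos [ 0.4717 -0.1137  0.115 ] th 0.134 R 0.2282 Frad -6.6 Ftan 1.6 Fv 3.9 F [5.4 5.6 0.7] vel 0.101
```

Emit:
play_rows --motion '[[1,[0.001,0.001,-0.006],0],[1,[0.001,0.001,-0.012],0],[1,[0.0005,0.001,-0.018],0],[1,[0.0005,0.001,-0.022],0],[1,[0.0005,0.001,-0.025],0]]'

```text
time: 18.4
tool_pos: [0.47, -0.1142, 0.0904]
tool_rot: [0.699, -0.098, 0.702, 0.098]
contact_force: [-11.0, -0.8, 14.7]
gripper_width: 0.092
```

```bash
python3 f.py
```

```text
t 18.4 pos [ 0.47   -0.1142  0.0904] th 0.026 R 0.2281 Frad 11.2 Ftan 14.4 Fv 2.2 F [-11.   -0.8  14.7] vel 0.021
```

Emit:
play_rows --motion '[[1,[0,0,-0.0015],0],[1,[0,0,-0.003],0],[1,[0,0,-0.0045],0]]'

```text
time: 18.7
tool_pos: [0.47, -0.1143, 0.0901]
tool_rot: [0.698, -0.098, 0.703, 0.098]
contact_force: [-23.4, 4.5, 33.9]
gripper_width: 0.092
```

```bash
python3 f.py
```

```text
t 18.7 pos [ 0.47   -0.1143  0.0901] th 0.025 R 0.228 Frad 22.1 Ftan 33.4 Fv 10.7 F [-23.4   4.5  33.9] vel 0.007
```

Emit:
play_rows --motion '[[1,[-0.002,0,0.004],0],[1,[-0.003,-0.001,0.006],0],[1,[-0.003,-0.001,0.006],0]]'

```text
time: 19.0
tool_pos: [0.47, -0.1142, 0.0929]
tool_rot: [0.702, -0.097, 0.699, 0.098]
contact_force: [4.0, 3.1, -0.5]
gripper_width: 0.09
```

```bash
python3 f.py
```

```text
t 19.0 pos [ 0.47   -0.1142  0.0929] th 0.037 R 0.2282 Frad -4.7 Ftan -0.3 Fv 1.9 F [ 4.   3.1 -0.5] vel 0.006
```

Emit:
play_rows --motion '[[0.1,[0,0,0],0],[0.1,[0,0,0],0],[0.1,[0,0,0],0],[0.1,[0,0,0],0]]'

```text
time: 19.4
tool_pos: [0.4684, -0.1149, 0.0924]
tool_rot: [0.7, -0.098, 0.7, 0.098]
contact_force: [0.0, -0.3, 0.2]
gripper_width: 0.449
```

```bash
python3 f.py
python3 - <<'E'
from h import *
p,d=cams.grab_frame("wrist");cv2.imwrite("pics/w14.png",p[:,:,::-1])
p,d=cams.grab_frame("side");cv2.imwrite("pics/s14.png",p[:,:,::-1])
E
```

```text
t 19.4 pos [ 0.4684 -0.1149  0.0924] th 0.035 R 0.2298 Frad 0.0 Ftan 0.2 Fv -0.3 F [ 0.  -0.3  0.2] vel 0.002
```

View pics/w14.png

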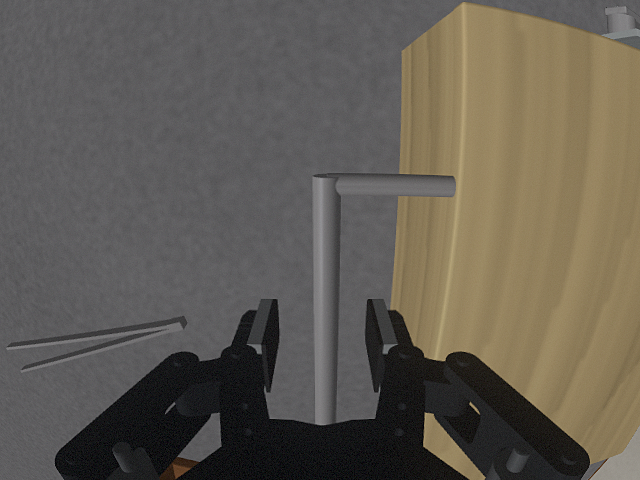

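View pics/s14.png

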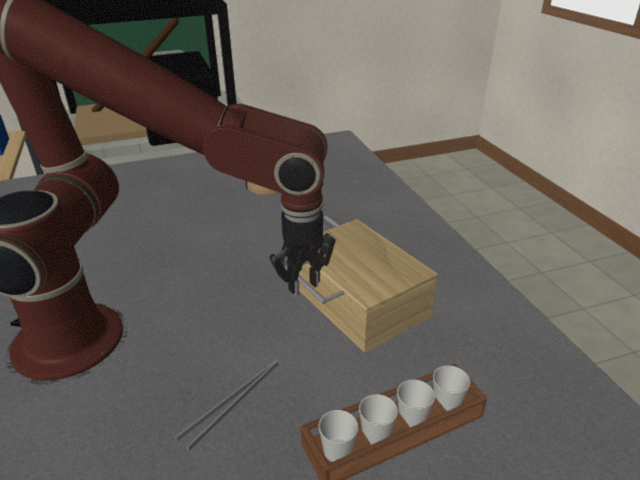

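Emit:
play_rows --motion '[[0.1,[0,0,0.03],0],[0.1,[0,0,0.07],0],[0.1,[0,0,0.11],0],[0.1,[-0.04,0.02,0.13],0],[0.1,[-0.06,0.05,0.15],0]]'

```text
time: 20.0
tool_pos: [0.4075, -0.0652, 0.2439]
tool_rot: [0.7, -0.097, 0.7, 0.096]
contact_force: [-0.3, 0.0, 0.8]
gripper_width: 0.453
```

Emit:
play_rows --motion '[[0.1,[-0.01,0.045,0],0],[0.1,[-0.02,0.09,0],0],[0.1,[-0.02,0.12,0],0],[0.1,[-0.02,0.12,0],0],[0.1,[-0.02,0.12,0],0]]'

```text
time: 20.5
tool_pos: [0.3885, 0.0554, 0.2426]
tool_rot: [0.7, -0.098, 0.7, 0.098]
contact_force: [0.2, 0.3, -0.3]
gripper_width: 0.455
```

Run:
```python
from h import *
p,d,W=cloud("side");cv2.imwrite("pics/s15.png",p[:,:,::-1])
p0=cv2.imread("pics/side0.png")[:,:,::-1]
D=cv2.absdiff(p,p0).max(2);print("diff in box area",(D[215:350,285:445]>40).sum(), "rack/tong",(D[350:,170:500]>40).sum(),"hide",(D[150:200,240:300]>40).sum())
m=(abs(W[...,2]-.112)<.02)&(W[...,0]>.45)&(W[...,0]<.75)&(abs(W[...,1]+.07)<.2)
k=cv2.morphologyEx(m.astype(np.uint8),cv2.MORPH_OPEN,np.ones((7,7)));P=W[k>0]
u=(P[:,:2]-[.601,-.076])@[.9616,.2744];P=P[(abs(u)<.08)];u=u[abs(u)<.08]
print("lid slope",np.polyfit(u,P[:,2],1))
for n in ["release_bar","pull_bar","hide","tong","rack"]:
    for r in nets.landmark_of("side",n)[:1]: print(n,r["score"],np.round(r["at"],3))
s=state();print(s['time'],s['tool_pos'],s['contact_force'])
```

```text
diff in box area 0 rack/tong 0 hide 507
lid slope [0.00109019 0.11342996]
release_bar 0.48 [0.609 0.126 0.082]
pull_bar 0.62 [ 0.473 -0.116  0.11 ]
hide 0.7 [ 0.554  0.523 -0.001]
tong 0.66 [ 0.282 -0.261 -0.001]
rack 0.91 [ 0.524 -0.41   0.001]
20.8 [0.3887355  0.05433606 0.24249556] [ 1.00231152 -0.5752894   0.87023266]
```

View pics/s15.png

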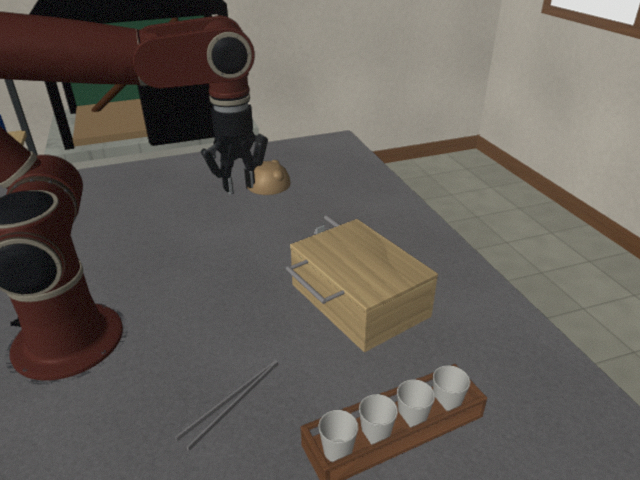

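The picture matches the first one. The box, at about (360,280), is shut; its lid slope is about 0.001 rad. The rack and tong areas are unchanged. The pixel difference near the hide is the gripper passing in front of it. I'm handing in.

Run:
```python
from plant import workorder
print(workorder.job_done())
```

```text
the job is handed in; nothing more can be done
None
```

I tried out the stay through its full cycle and handed the job in at about 21 s. The hand-in gives no verdict.

- **Raising and locking:** I lifted the lid by the pull bar in small steps near the end. It came taut at about 1.26 rad, with about 5 N at the bar. After I let go, pictures showed the lid standing on the stay with no force on the tool.
- **Breaking the knuckle:** I pushed the release bar back and down with about 7 N. The lid sank with the knuckle to about 1.07 to 1.10 rad and held there. I estimate the knuckle at 1.8 rad from the stay's geometry, since I had no direct reading of it.
- **Lowering:** I re-gripped the pull bar and lowered at about 0.5 rad/s until the lid was shut. I commanded the last few millimetres a little too far, so the tool pressed about 34 N down (about 41 N in all at the wrist) on the already shut lid before I eased off. That was on the box's rim, with the stay folded, and below the 120 N wrist limit. The 40 N limit is for the arm or gripper body, and only the fingers were on the bar.
- **Last checks:** The lid slope measured about 0.001 rad, and the box, rack and tong areas looked the same as at the start. The detected positions of the hide, tong and rack agreed to within about 6 mm, which is roughly the detector's noise. The picture differed near the hide only because the gripper was in front of it. The arm is clear of everything.
- **Not checked:** I did not measure the stay's foot for slip directly. I judged it only from the light force while pulling taut.

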